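# Feel the gap with a wedge feeler

### The job

Take the wedge feeler out of the wooden stand and slide its blade, upright, down between the two steel plates of the blue gap fixture until it drags snugly on both (about 7 N of downward push to keep it moving); do not force it or knock the tin, dish and jar about. Finish still holding the feeler, snug at that depth: do not let go.

Things in the scene. Friction and masses are not known exactly. Their poses are not given: they have to be found in the camera images.
- feeler: wedge feeler gauge standing upright in the wooden stand, 111 mm long, about 60 g. Origin at the middle of the blade's tip (lower end), z up towards the grip. Steel blade 65 mm long, 14 mm wide along its x; thickness along its y grows evenly from 3 mm at the tip to 9.5 mm at 65 mm. Above it a brass collar 24 x 20 x 4 mm, then a red square grip 20 x 20 mm (z 69 to 111 mm)
- feeler_grip (a point): middle of the red grip, 92 mm above the tip
- feeler_stand: fixed wooden block 56 x 56 mm, 72 mm high, origin at the centre of its underside; the blade stands in a slot through its middle (16 mm along the block's x, 12 mm along its y) and the collar rests on its top
- gap_fixture: blue gap fixture fixed to the bench, base 90 x 160 mm (x, y), 106 mm high at the plates; origin at the centre of its underside. Two upright steel plates, 50 mm long along its x, face each other across a gap along its y. Both stand on a carriage that floats up to 6 mm either way along y with under 1.5 N, so they centre themselves on the blade
- gap_mouth (a point): centre of the gap (to 1 mm) at the top edge of the plates' parallel faces, 95 mm above the bench; x along the gap, y across it, z up. The gap is 4.8 to 6.8 mm wide, set differently each time: the blade first touches both plates with its tip 18 to 38 mm below here. The gap is open for 65 mm below. Lips flare 10 mm out and 10 mm up from here
- set_plate: the plate on the -y side of the gap, set by a brass screw; origin as gap_fixture
- sprung_plate: the plate on the +y side of the gap, backed by springs: it gives 1 mm per 5 N, so 10 mm more depth of the blade adds about 5 N of pressure on each plate; origin as gap_fixture
- tin: small black round tin 41 mm across, 24 mm high, a bystander; origin at the centre of its underside
- dish: white dish 75 mm across, 15 mm high, a bystander; origin at the centre of its underside
- jar: blue glass jar with black cap, 43 mm across, 66 mm high, a bystander; origin at the centre of its underside

How it is judged:
By the outcome, as a careful person would: the job done as asked, in the order asked, and still so for the second after the job is handed in, while the arm keeps its last pose, push and grip.
It also fails if it takes over 45 s, if anything falls off the work surface, if the arm or the gripper's body presses on something with over 40 N, if the wrist force passes 120 N, or if a joint passes its speed limit or range.

### The arm

A 6-joint arm with a two-finger parallel gripper is mounted at the origin on a cart in front of the work surface, level with it; the furniture and walls round the work are solid. World frame = base frame: x ahead of the robot, y to its left, z up, the work surface at z = 0. Lengths are in m, angles in rad, forces in N, time in s.
With the tool pointing down it reaches from about 0.375 to 0.925 m from the base axis. Payload 5.7 kg.
Tool frame: the origin (TCP) lies midway between the tips of the shut fingers; the grasp point (between the pads) lies 19 mm behind it (bot.tcp_to_grasp is the distance from the TCP to the grasp point, in m); x points along the fingers, y is the direction in which the jaws open and shut, and the axes are right-handed (so a half turn about x gives the same grasp; the last joint's range is limited). The gripper opens to 88 mm and grips with 3 to 60 N. Pads are 20 mm wide; open, the fingers measure 115 mm over their backs; the gripper's body (75 mm by 178 mm) begins 61 mm behind the grasp point.
Start: joints at [0.997, 0.359, 1.51, -0, 1.272, -0.115], TCP at [0.266, 0.538, 0.223] pointing down, gripper open.
Joint ranges: [-2.97, 2.97], [-1.01, 2.36], [0.21, 2.38], [-0.96, 4.11], [0.2, 2.71], [-2.98, 2.98]. Speed limits (rad/s): [2.39, 2.39, 3.14, 3.14, 3.14, 3.14].

### API

Orientations are given as a unit quaternion [w, x, y, z].
In Python, from rig import telemetry, vision, bot gives the robot as it stands. The module is installed in compiled form; this text tells all that it offers.
- The arm moves only by the tool move_arm, never from a script. Its arguments are lists of equal length, an entry for each row: "slide": the shift along the world's x, y, z in mm, a list of three; "twist": the turn, a rotation vector about the world's x, y, z in degrees, a list of three; "claw": the finger opening in mm, from 0 to 87.8. A call has 1 to 10 rows; each row is the pose to reach, as a shift and turn from the pose measured when the call began; what a row does not reach only later rows make up. A row lasts 1/8 s, in which the tool goes at most 62.5 mm and 10.7 degrees, less where a joint would pass 70% of its speed; a pose out of reach is approached as far as the arm can. A call with a gripper value outside its range is refused whole. The fingers move at their own pace and stop on an object; "squeeze" is the grip in N (left out, the last holds). Time passes only in rows, so rows that repeat a pose let the fingers close. It gives the time, the measured TCP pose, the force and the opening at its end, in the units of the state.
- telemetry.sense(): the state, without advancing time (a new reading comes with each control period).
- vision.camera(name): name is "side" or "top" or "wrist"; returns the picture (400x640x3 uint8, red, green, blue); there is no depth.
- vision.calibration(name): a dict with "fx", "fy", "cx", "cy" (pixels), "k1" (the pictures are not rectified: a ray, as slopes to the right and down, at radius r is drawn at 1 + k1 r^2 times it, then the intrinsics apply), "eye" and "orientation" of the camera in the world. Camera axes: x right, y up, looking along -z (the intrinsics and any distortion apply to the point x, -y, -z); pixel columns grow to the right and rows downward; lengths in m; the calibration is good to about 2 mm. A picture is of the moment at which its call begins: read the wrist's pose just before it. calibration takes no time and is no camera call; for the wrist camera it gives the pose at the moment of the call.
- bot.job_done(): hands the job in, once; it reports no verdict.
Trained networks look in the newest picture that a camera, given by its name, has taken for a name from the list of things; names that differ only in an ending like _2 or _b are one class to them, and where a whole thing is asked for, a point or a joint stands for the part that bears it (a point fixed in the world has none). Each returns a list of dicts, best first, with "confidence" (0 to 1); they miss things now and then, are a little off and sometimes report something else, mostly with a low value. They report only what shows in the picture. A call takes as long as a camera call.
- vision.spot_in(camera, name): "point" ([column, row] in pixels, amid what is visible of it).
- vision.spot_point(camera, name): "point" ([column, row] in pixels: a listed point, or the origin of a listed thing).
The state is a dict: "t": time; "joint_pos": joint angles; "qvel": joint speeds; "joint_torque": joint torques, N m; "ee_pos": TCP position; "tool_rot": TCP orientation; "wrist_force": force on the tool from outside, world axes, zero at the start; "ft_torque": the same for the moment, N m; "width": finger opening in m.
Only numpy, scipy, OpenCV 4.12 (cv2) and the standard library are available. Lean on these libraries where they do the work, as an engineer would, in place of code of your own. Each camera call takes 0.05 s, during which the arm holds its last target.

## Working session

There is one attempt and no reset: what is moved stays moved. The work goes in short steps, Python scripts to look and compute and a tool call to move; the robot and the scene stay as the last step left them, time stands still between calls to the robot, and variables do not carry over. Pictures are saved under pics/ and viewed, and the job is handed in when it is done.

Besides the shell and the picture viewer there is one more tool, called as a command line: name --argument value ..., lists and objects as JSON in quotes. move_arm: Moves the arm, as the interface text tells. Its arguments: {"type":"object","properties":{"slide":{"type":"array","items":{"type":"array","items":{"type":"number"}}},"twist":{"type":"array","items":{"type":"array","items":{"type":"number"}}},"claw":{"type":"array","items":{"type":"number"}},"squeeze":{"type":"number"}},"required":["slide","twist","claw"]}

```bash
mkdir -p pics
cat > h.py <<'E'
import numpy as np, cv2
from scipy.spatial.transform import Rotation as R
from rig import telemetry, vision, bot
def quat(q): return R.from_quat([q[1],q[2],q[3],q[0]])
def ray(c,px):
    K=np.array([[c['fx'],0,c['cx']],[0,c['fy'],c['cy']],[0,0,1.]])
    u=cv2.undistortPoints(np.array([[px]],float),K,np.array([c['k1'],0,0,0.]))[0,0]
    d=quat(c['orientation']).apply([u[0],-u[1],-1]); return np.array(c['eye']),d/np.linalg.norm(d)
def atz(c,px,z):
    e,d=ray(c,px); return e+d*(z-e[2])/d[2]
def proj(c,p):
    q=quat(c['orientation']).inv().apply(np.atleast_2d(p)-np.array(c['eye'])); x=q[:,0]/-q[:,2]; y=-q[:,1]/-q[:,2]
    s=1+c['k1']*(x*x+y*y); return np.c_[c['fx']*x*s+c['cx'],c['fy']*y*s+c['cy']]
def tri(rs):
    A=np.zeros((3,3));b=np.zeros(3)
    for e,d in rs:
        M=np.eye(3)-np.outer(d,d);A+=M;b+=M@e
    p=np.linalg.solve(A,b); return p,[np.linalg.norm((np.eye(3)-np.outer(d,d))@(p-e))*1e3 for e,d in rs]
def save(n,im): cv2.imwrite('pics/'+n,im[:,:,::-1])
E
python3 - <<'E'
from h import *
np.set_printoptions(precision=4,suppress=True)
print(telemetry.sense()['tool_rot'],telemetry.sense()['ee_pos'])
rs={}
for cam in('side','top'):
    im=vision.camera(cam);save(cam+'0.png',im);c=vision.calibration(cam);print(cam,c)
    for n in('feeler_grip','feeler_stand','gap_fixture','gap_mouth','tin','dish','jar','feeler'):
        r=vision.spot_point(cam,n)[:2]
        print(n,[(np.round(x['point'],1),round(x['confidence'],2)) for x in r])
        if r: rs.setdefault(n,[]).append(ray(c,r[0]['point']))
for n,r in rs.items():
    if len(r)>1: print(n,*tri(r))
E
```

```text
[ 0.6884  0.1601  0.6888 -0.1614] [0.2653 0.5374 0.2218]
side {'fx': 376.11144388132965, 'fy': 376.11144388132965, 'cx': 317.57612624778864, 'cy': 203.21609406754249, 'k1': -0.0274531536045598, 'eye': array([ 0.3203, -0.818 ,  0.5184]), 'orientation': array([ 0.8513,  0.5029, -0.0694, -0.1323])}
feeler_grip [(array([378.8, 282.8]), 0.79)]
feeler_stand [(array([379. , 326.6]), 0.91)]
gap_fixture [(array([323.8, 242.7]), 0.96)]
gap_mouth [(array([324.9, 202.2]), 0.84)]
tin [(array([266.2, 307.6]), 0.65)]
dish [(array([358.8, 201.1]), 0.59)]
jar [(array([293.8, 195.4]), 0.74)]
feeler []
top {'fx': 457.1208112554614, 'fy': 457.1208112554614, 'cx': 320.6468316003945, 'cy': 199.48635257666322, 'k1': -0.12160869798500305, 'eye': array([ 0.4434, -0.119 ,  1.1038]), 'orientation': array([-0.698 , -0.0353,  0.028 ,  0.7147])}
feeler_grip [(array([439.6, 184.2]), 0.6)]
feeler_stand [(array([431.5, 190. ]), 0.89)]
gap_fixture [(array([315.8, 193.8]), 0.85)]
gap_mouth [(array([317.3, 191.7]), 0.57)]
tin [(array([392.3, 270.1]), 0.77)]
dish [(array([252. , 133.1]), 0.87), (array([314.7, 196.3]), 0.65)]
jar [(array([205.3, 197.7]), 0.54)]
feeler [(array([434.6, 191.7]), 0.6), (array([443. , 186.9]), 0.6)]
feeler_grip [ 0.5607 -0.3768  0.0897] [np.float64(1.896362437401639), np.float64(1.8963624374017694)]
feeler_stand [ 0.5618 -0.3826 -0.0099] [np.float64(1.5764598416270312), np.float64(1.5764598416271567)]
gap_fixture [ 0.5545 -0.0962 -0.0122] [np.float64(3.5076487621030146), np.float64(3.507648762103085)]
gap_mouth [ 0.5513 -0.1029  0.1045] [np.float64(0.8037879751698274), np.float64(0.8037879751699436)]
tin [ 0.3719 -0.2778 -0.0033] [np.float64(3.916593338568848), np.float64(3.9165933385686067)]
dish [ 0.71    0.0586 -0.0036] [np.float64(2.473184062456373), np.float64(2.473184062456474)]
jar [ 0.5498  0.1798 -0.0181] [np.float64(5.850674468876677), np.float64(5.850674468876593)]
```

Run:
```python
import cv2
a=cv2.imread('pics/side0.png');b=cv2.imread('pics/top0.png')
cv2.imwrite('pics/topc.png',cv2.resize(b[120:300,180:480],None,fx=2.6,fy=2.6,interpolation=2))
cv2.imwrite('pics/sidec.png',cv2.resize(a[160:360,240:440],None,fx=3,fy=3,interpolation=2))
```

```text
(no output)
```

View pics/topc.png

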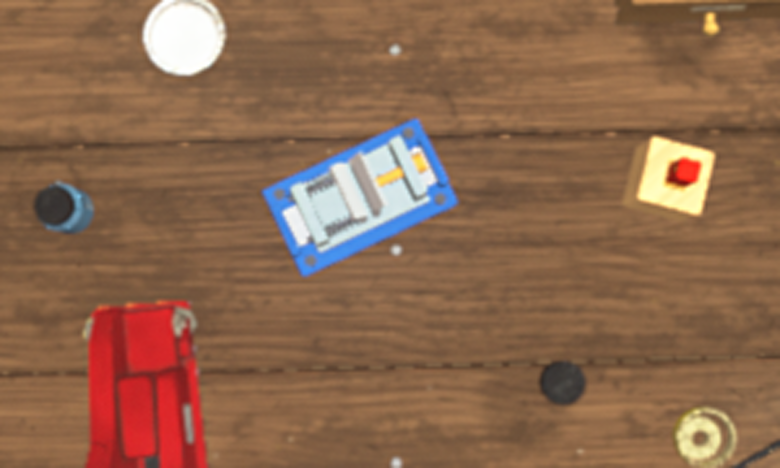

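View pics/sidec.png

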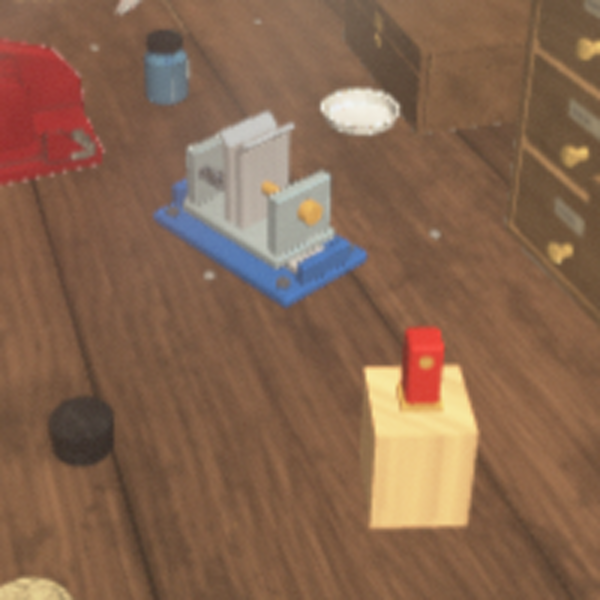

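View pics/side0.png

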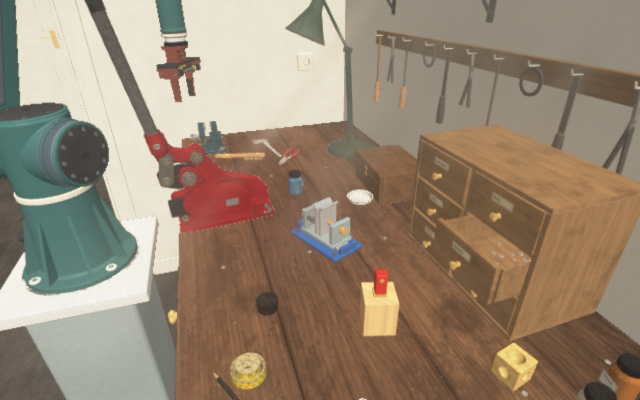

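Run:
```python
from h import *
np.set_printoptions(precision=4,suppress=True)
c=vision.calibration('top')
im=cv2.imread('pics/top0.png')
hsv=cv2.cvtColor(im,cv2.COLOR_BGR2HSV)
def blob(m,roi):
    mm=np.zeros_like(m);x0,y0,x1,y1=roi;mm[y0:y1,x0:x1]=m[y0:y1,x0:x1]
    cs,_=cv2.findContours(mm,0,2);k=max(cs,key=cv2.contourArea);return k[:,0,:]
def rect(k,z):
    P=np.array([atz(c,p,z)[:2] for p in k.astype(float)])*1000
    r=cv2.minAreaRect(P.astype(np.float32));return r, cv2.boxPoints(r)
print('base',rect(blob(cv2.inRange(hsv,(100,120,80),(125,255,255)),(270,150,370,240)),0.012))
print('stand',rect(blob(cv2.inRange(hsv,(8,30,180),(40,160,255)),(415,165,470,210)),0.072))
print('grip',rect(blob(cv2.inRange(hsv,(0,150,80),(8,255,255))|cv2.inRange(hsv,(172,150,80),(180,255,255)),(415,165,470,210)),0.111))
for n,p in dict(cabl=(180+615/2.6,120+20/2.6)).items(): print(atz(c,p,0.0),atz(c,p,.2))
```

```text
base (((551.8689575195312, -103.15667724609375), (88.48834991455078, 159.16110229492188), 24.12935447692871), array([[ 478.9583,  -48.6164],
       [ 544.0229, -193.8708],
       [ 624.7797, -157.6969],
       [ 559.715 ,  -12.4426]], dtype=float32))
stand (((557.8135375976562, -381.6675109863281), (60.77177047729492, 60.34298324584961), 73.4371337890625), array([[ 520.2319, -402.1917],
       [ 578.0711, -419.3935],
       [ 595.3952, -361.1433],
       [ 537.556 , -343.9415]], dtype=float32))
grip (((556.9849243164062, -378.43341064453125), (24.542999267578125, 20.192312240600586), 87.10684204101562), array([[ 546.2822, -390.1797],
       [ 566.4489, -391.1989],
       [ 567.6876, -366.6871],
       [ 547.521 , -365.668 ]], dtype=float32))
[ 0.7152 -0.35    0.    ] [ 0.6659 -0.3082  0.2   ]
```

View pics/top0.png

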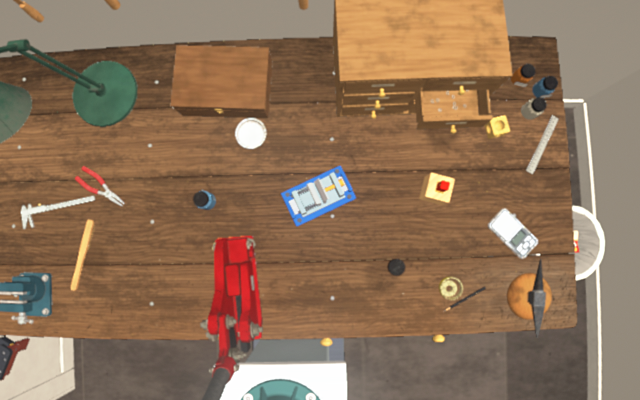

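Run:
```python
from h import *
np.set_printoptions(precision=3,suppress=True)
cs=vision.calibration('side');ct=vision.calibration('top')
print(tri([ray(cs,(157,148)),ray(ct,(222,368))]))
print(tri([ray(cs,(268,195)),ray(ct,(235,240))]))
for p in [(208,398),(222,368)]: 
  for z in(0.1,.2,.3,.5): print(p,z,atz(ct,p,z))
# project side line: lever points per x? 
for p in [(90,5),(125,80),(157,148)]:
  e,d=ray(cs,p)
  for y in (0.05,.1,.15): print(p,y,e+d*(y-e[1])/d[1])
for z in (0.1,.2): print('drawer',z,[atz(ct,q,z) for q in((422,122),(490,122),(336,110))])
a=cv2.imread('pics/side0.png')[0:260,0:300];b=cv2.imread('pics/top0.png')[200:400,150:350]
cv2.imwrite('pics/sc2.png',cv2.resize(a,None,fx=2.3,fy=2.3));cv2.imwrite('pics/tc2.png',cv2.resize(b,None,fx=3,fy=3))
```

```text
(array([0.2  , 0.089, 0.212]), [np.float64(0.7913079067395193), np.float64(0.791307906739456)])
(array([0.451, 0.092, 0.043]), [np.float64(1.7524654623613922), np.float64(1.7524654623613976)])
(208, 398) 0.1 [0.102 0.148 0.1  ]
(208, 398) 0.2 [0.136 0.121 0.2  ]
(208, 398) 0.3 [0.17  0.095 0.3  ]
(208, 398) 0.5 [0.238 0.042 0.5  ]
(222, 368) 0.1 [0.169 0.115 0.1  ]
(222, 368) 0.2 [0.196 0.092 0.2  ]
(222, 368) 0.3 [0.223 0.068 0.3  ]
(222, 368) 0.5 [0.278 0.022 0.5  ]
(90, 5) 0.05 [0.146 0.05  0.514]
(90, 5) 0.1 [0.136 0.1   0.514]
(90, 5) 0.15 [0.126 0.15  0.514]
(125, 80) 0.05 [0.175 0.05  0.376]
(125, 80) 0.1 [0.166 0.1   0.368]
(125, 80) 0.15 [0.158 0.15  0.36 ]
(157, 148) 0.05 [0.206 0.05  0.225]
(157, 148) 0.1 [0.199 0.1   0.208]
(157, 148) 0.15 [0.193 0.15  0.191]
drawer 0.1 [array([ 0.703, -0.342,  0.1  ]), array([ 0.701, -0.499,  0.1  ]), array([ 0.735, -0.149,  0.1  ])]
drawer 0.2 [array([ 0.678, -0.32 ,  0.2  ]), array([ 0.676, -0.461,  0.2  ]), array([ 0.706, -0.146,  0.2  ])]
```

View pics/sc2.png

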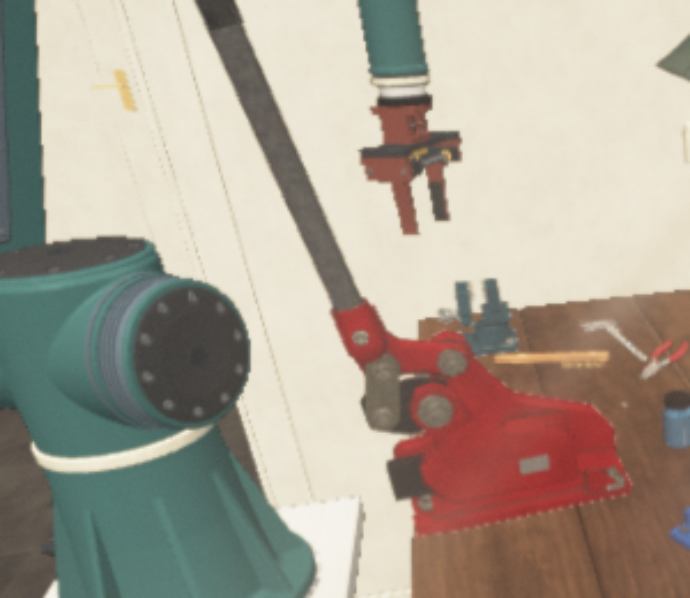

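View pics/tc2.png

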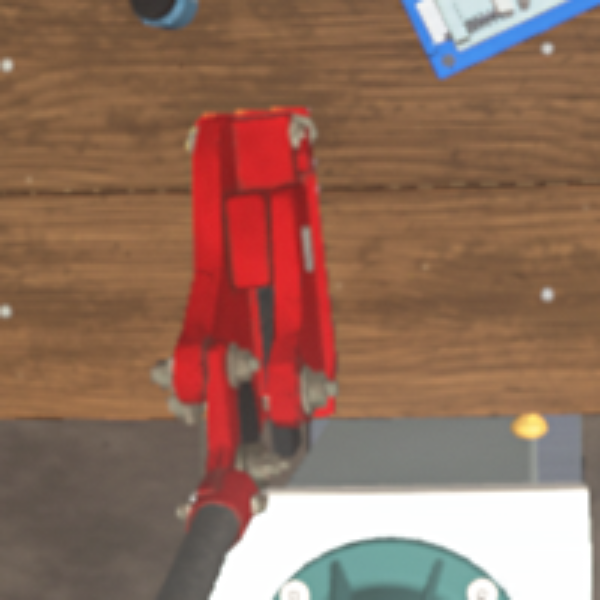

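move_arm --slide '[[0,0,60],[0,0,120],[0,0,180],[0,0,220],[0,0,220]]' --twist '[[0,0,0],[0,0,0],[0,0,0],[0,0,0],[0,0,0]]' --claw '[60,60,60,60,60]'

```text
t: 1.52
ee_pos: [0.2665, 0.5393, 0.4468]
tool_rot: [0.689, 0.163, 0.688, -0.158]
wrist_force: [0.0, -0.2, -1.1]
width: 0.0603
```

Run:
```python
from h import *
s=telemetry.sense();print(s['t'],s['ee_pos'],s['joint_pos'],quat(s['tool_rot']).as_matrix())
c=vision.calibration('wrist');print(c)
cv2.imwrite('pics/a1.png',np.vstack([vision.camera('side')[:,:400],])[:,:,::-1]);save('w1.png',vision.camera('wrist'))
```

```text
1.525 [0.26653118 0.53925226 0.44678198] [ 9.96940415e-01  2.44378715e-01  1.14321228e+00  2.55845935e-05
  1.74633859e+00 -1.15091911e-01] [[ 4.13888973e-03  4.42820396e-01  8.96600785e-01]
 [ 6.44916986e-03  8.96577998e-01 -4.42838912e-01]
 [-9.99970638e-01  7.61519218e-03  8.55013518e-04]]
{'fx': 318.39159470783574, 'fy': 318.39159470783574, 'cx': 317.17467095040064, 'cy': 204.83695946257563, 'k1': -0.061892107569637166, 'eye': array([0.20051838, 0.57086445, 0.60857799]), 'orientation': array([ 0.84232665, -0.11029001, -0.07355203,  0.52240983])}
```

View pics/a1.png

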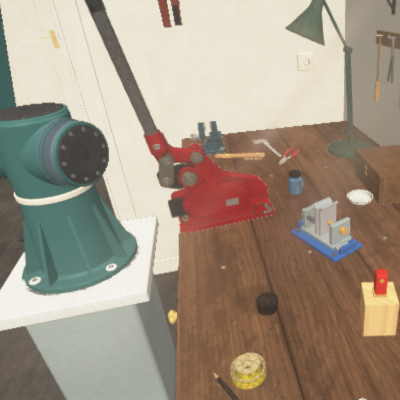

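View pics/w1.png

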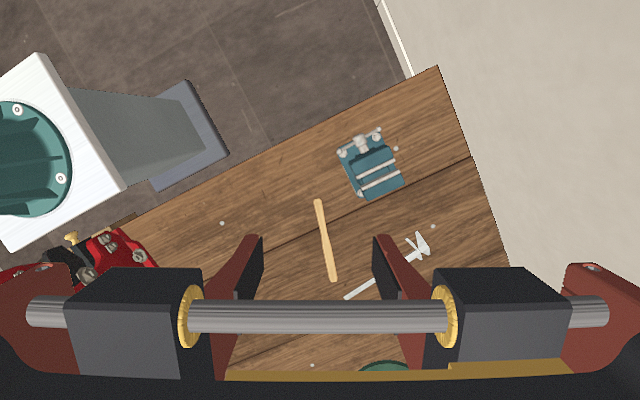

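move_arm --slide '[[-10,-20,10],[-20,-40,20],[-30,-60,30],[-40,-80,40],[-50,-100,50],[-50,-100,50]]' --twist '[[-9,4.5,0],[-18,9,0],[-27,13.5,0],[-36,18,0],[-42,21,0],[-42,21,0]]' --claw '[60,60,60,60,60,60]'

```text
t: 2.38
ee_pos: [0.2157, 0.4378, 0.489]
tool_rot: [0.565, -0.129, 0.697, -0.423]
wrist_force: [0.5, 0.3, -0.1]
width: 0.0597
```

Run:
```python
from h import *
s=telemetry.sense();print(s['t'],s['ee_pos'],s['joint_pos'])
print(vision.calibration('wrist'))
save('w2.png',vision.camera('wrist'))
```

```text
2.375 [0.21568407 0.43781866 0.48899069] [ 1.02098738  0.54999775  0.85739519 -0.11423469  2.55594232 -0.15906679]
{'fx': 318.39159470783574, 'fy': 318.39159470783574, 'cx': 317.17467095040064, 'cy': 204.83695946257563, 'k1': -0.061892107569637166, 'eye': array([0.20377454, 0.57717889, 0.59887196]), 'orientation': array([ 0.74362664, -0.31067645,  0.27508944,  0.52423788])}
```

View pics/w2.png

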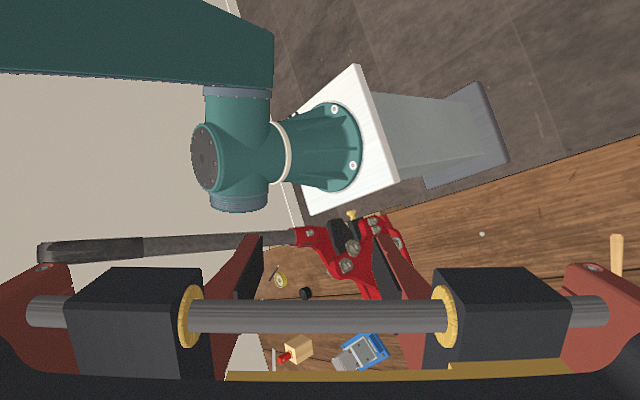

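Run:
```python
from h import *
np.set_printoptions(precision=3,suppress=True)
cs=vision.calibration('side');cw=vision.calibration('wrist')
print(tri([ray(cs,(90,5)),ray(cw,(140,247))]),tri([ray(cs,(157,148)),ray(cw,(300,237))]), tri([ray(cs,(125,80)),ray(cw,(212,242))]))
P1=tri([ray(cs,(90,5)),ray(cw,(140,247))])[0];P0=tri([ray(cs,(157,148)),ray(cw,(300,237))])[0]
print(tri([ray(cw,(40,252)),(P0,(P1-P0)/np.linalg.norm(P1-P0))]))
# shoulder cyl
for p in [(230,145),(205,155),(240,90),(270,50),(230,200),(10,70)]: 
  e,d=ray(cw,p); print(p,e,d)
# kinematic eqs: two poses in plane
q=np.array([[.359,1.51],[.2444,1.1432]])
z=[.2218,.4468];r=[np.hypot(.2653,.5374),np.hypot(.2665,.5393)]
# unknown L2,L3 from differences
A=np.array([[np.sin(q[1,0])-np.sin(q[0,0]),np.sin(q[1].sum())-np.sin(q[0].sum())],[np.cos(q[1,0])-np.cos(q[0,0]),np.cos(q[1].sum())-np.cos(q[0].sum())]])
print(np.linalg.solve(A,[r[1]-r[0],z[1]-z[0]]))
```

```text
(array([0.145, 0.074, 0.509]), [np.float64(6.688689875386521), np.float64(6.68868987538659)]) (array([0.203, 0.066, 0.22 ]), [np.float64(0.7356218135296472), np.float64(0.735621813529579)]) (array([0.171, 0.037, 0.381]), [np.float64(6.446127626129342), np.float64(6.446127626129316)])
(array([0.125, 0.077, 0.616]), [np.float64(1.3290974221473246), np.float64(1.3290974221473273)])
(230, 145) [0.204 0.577 0.6  ] [-0.327 -0.823 -0.465]
(205, 155) [0.204 0.577 0.6  ] [-0.316 -0.862 -0.397]
(240, 90) [0.204 0.577 0.6  ] [-0.46  -0.736 -0.497]
(270, 50) [0.204 0.577 0.6  ] [-0.53  -0.633 -0.564]
(230, 200) [0.204 0.577 0.6  ] [-0.173 -0.88  -0.443]
(10, 70) [0.204 0.577 0.6  ] [-0.549 -0.835  0.019]
[0.096 0.466]
```

move_arm --slide '[[0,0,15],[0,0,30],[0,-10,45],[-5,-20,60],[-10,-30,80],[-15,-40,100],[-15,-40,100]]' --twist '[[9,-4.5,0],[18,-9,0],[27,-13.5,0],[36,-18,0],[42,-21,0],[42,-21,0],[42,-21,0]]' --claw '[60,60,60,60,60,60,60]'

```text
t: 3.3
ee_pos: [0.2004, 0.3976, 0.5927]
tool_rot: [0.689, 0.162, 0.688, -0.159]
wrist_force: [0.7, -0.4, -0.0]
width: 0.0599
```

Run:
```python
from h import *
np.set_printoptions(precision=4,suppress=True)
s=telemetry.sense();print(s['t'],s['ee_pos'],s['joint_pos'],quat(s['tool_rot']).as_matrix())
```

```text
3.3 [0.2004 0.3976 0.5927] [ 0.9485  0.0008  1.0998  0.0001  2.0358 -0.1635] [[ 0.0029  0.4429  0.8966]
 [ 0.0042  0.8966 -0.4429]
 [-1.      0.0051  0.0008]]
```

Run:
```python
import numpy as np
P=[(.5953,.2218,.359,1.869),(.5976,.4468,.2444,1.3876),(.4398,.5927,.0008,1.1006)]
A=[];b=[]
for r,z,q,s in P:
    A+= [[1,0,np.sin(q),np.sin(s),np.cos(s)],[0,1,np.cos(q),np.cos(s),-np.sin(s)]];b+=[r,z]
for k in (5,4):
    print(np.linalg.lstsq(np.array(A)[:,:k],b,rcond=None),np.linalg.cond(np.array(A)[:,:k]))
print(np.linalg.lstsq(np.array(A)[:,1:4],b,rcond=None))
```

```text
(array([-0.0021775 , -0.11939689,  0.62593746,  0.43291851,  0.12281012]), array([9.8354226e-07]), np.int32(5), array([2.97406919, 2.41891072, 0.38674706, 0.38583793, 0.07306943])) 40.70196324028083
(array([0.03045929, 0.00203202, 0.37719146, 0.46535103]), array([0.00057904]), np.int32(4), array([2.61450705, 2.23242026, 0.38604747, 0.17782014])) 14.703098623509913
(array([-0.01135865,  0.38784534,  0.49231458]), array([0.0008448]), np.int32(3), array([2.48273859, 1.67438894, 0.18008544]))
```

move_arm --slide '[[0,0,40],[0,0,70],[0,0,70]]' --twist '[[0,0,0],[0,0,0],[0,0,0]]' --claw '[60,60,60]'

```text
t: 3.68
ee_pos: [0.2012, 0.3989, 0.6632]
tool_rot: [0.69, 0.163, 0.688, -0.158]
wrist_force: [0.5, -0.1, -0.4]
width: 0.0597
```

Run:
```python
from h import *
np.set_printoptions(precision=4,suppress=True)
s=telemetry.sense();print(s['t'],s['ee_pos'],s['joint_pos'])
save('t3.png',vision.camera('top'))
```

```text
3.675 [0.2012 0.3989 0.6632] [ 0.9486  0.0374  0.8973  0.0003  2.1988 -0.1633]
```

View pics/t3.png

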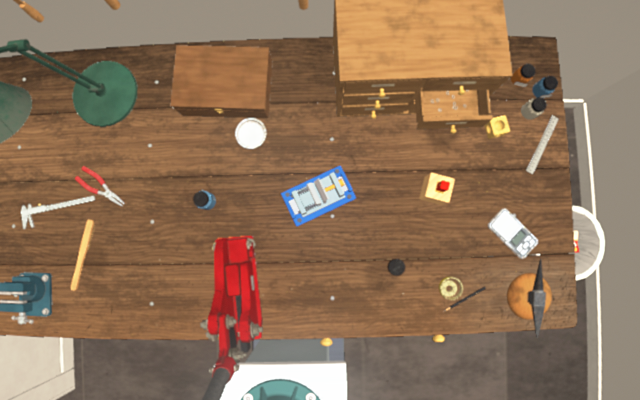

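move_arm --slide '[[52,-31,0],[100,-69,0],[142,-114,0],[178,-164,0],[207,-218,0],[228,-276,0],[240,-336,0],[245,-398,0]]' --twist '[[0,0,-8],[0,0,-16],[0,0,-24],[0,0,-32],[0,0,-40],[0,0,-48],[0,0,-56],[0,0,-64]]' --claw '[60,60,60,60,60,60,60,60]'

```text
t: 4.72
ee_pos: [0.4469, -0.0014, 0.6589]
tool_rot: [0.498, 0.503, 0.497, -0.502]
wrist_force: [0.5, 0.6, 0.1]
width: 0.0599
```

move_arm --slide '[[10,-50,-20],[19,-94,-45],[28,-138,-80],[37,-182,-115],[47,-226,-150],[57,-270,-185],[68,-314,-225],[80,-360,-265],[87,-400,-312],[93,-439,-360]]' --twist '[[0,0,-2],[0,0,-4],[0,0,-6],[0,0,-8],[0,0,-10],[0,0,-12],[0,0,-14],[0,0,-16],[0,0,-16],[0,0,-16]]' --claw '[60,60,60,60,60,60,60,60,60,60]'

```text
t: 5.98
ee_pos: [0.5392, -0.4408, 0.2945]
tool_rot: [0.422, 0.567, 0.423, -0.566]
wrist_force: [-0.6, -0.8, -0.3]
width: 0.0598
```

Run:
```python
from h import *
np.set_printoptions(precision=4,suppress=True)
s=telemetry.sense();print(s['t'],s['ee_pos'],s['joint_pos'],quat(s['tool_rot']).as_matrix()[:,1])
c=vision.calibration('wrist');save('w4.png',vision.camera('wrist'))
print(proj(c,[[.558,-.3817,.111+.007]]),c)
for n in('feeler_grip','feeler_stand'):print(n,[(x['point'],x['confidence']) for x in vision.spot_point('wrist',n)])
```

```text
5.975 [ 0.5392 -0.4408  0.2945] [-0.785   0.4541  1.181   0.0011  1.5079 -0.4962] [ 0.9586 -0.2849 -0.0006]
[[319.7762 129.4222]] {'fx': 318.39159470783574, 'fy': 318.39159470783574, 'cx': 317.17467095040064, 'cy': 204.83695946257563, 'k1': -0.061892107569637166, 'eye': array([ 0.5583, -0.3716,  0.4565]), 'orientation': array([ 0.9811, -0.1293,  0.019 , -0.143 ])}
feeler_grip [([320.6, 127.3], 0.75)]
feeler_stand [([316.8, 128.1], 0.63)]
```

View pics/w4.png

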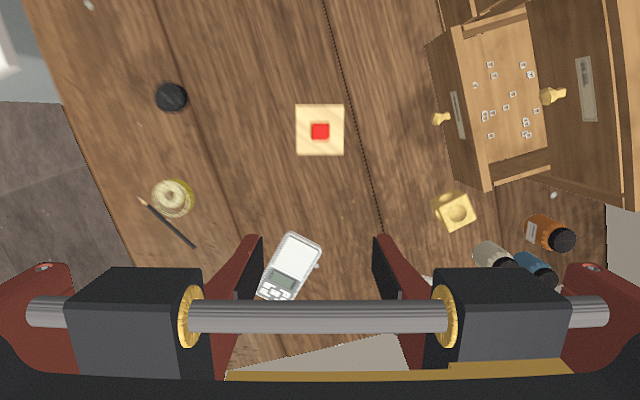

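move_arm --slide '[[8,10,-55],[15,20,-110],[15,20,-110]]' --twist '[[0,0,0],[0,0,0],[0,0,0]]' --claw '[60,60,60]'

```text
t: 6.5
ee_pos: [0.5503, -0.4155, 0.1783]
tool_rot: [-0.416, -0.566, -0.429, 0.567]
wrist_force: [0.3, 0.1, 0.4]
width: 0.0603
```

Run:
```python
from h import *
np.set_printoptions(precision=4,suppress=True)
s=telemetry.sense();print(s['t'],s['ee_pos'])
c=vision.calibration('wrist');im=vision.camera('wrist')
for n in('feeler_grip','feeler_stand'):print(n,[(x['point'],x['confidence']) for x in vision.spot_point('wrist',n)])
cv2.imwrite('pics/w5.png',cv2.resize(im[60:260,220:420],None,fx=3,fy=3,interpolation=cv2.INTER_CUBIC)[:,:,::-1])
np.save('w5.npy',im)
```

```text
6.5 [ 0.5503 -0.4155  0.1783]
feeler_grip [([321.2, 170.9], 0.69)]
feeler_stand [([314.4, 157.9], 0.76)]
```

View pics/w5.png

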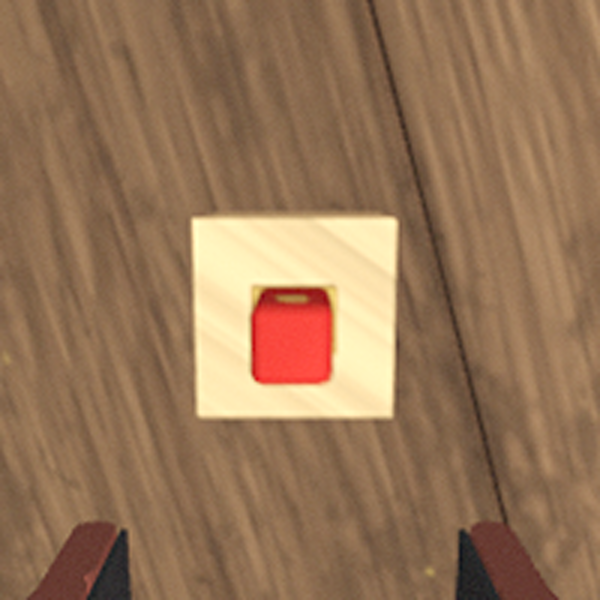

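Run:
```python
from h import *
np.set_printoptions(precision=4,suppress=True)
c=vision.calibration('wrist')
f=lambda x,y:(220+x/3-.33,60+y/3-.33)
P=np.array([atz(c,f(*p),.072) for p in[(193,217),(397,217),(394.5,417),(198,417)]]);print(P,P.mean(0))
for a,b in((0,1),(3,2)): d=P[b]-P[a];print(np.linalg.norm(d),np.degrees(np.arctan2(d[1],d[0])))
for a,b in((3,0),(2,1)): d=P[b]-P[a];print(np.linalg.norm(d),np.degrees(np.arctan2(d[1],d[0]))-90)
G=np.array([atz(c,f(*p),.118) for p in[(252,310),(332,310),(331,383),(253,383)]]);print(G,G.mean(0),np.linalg.norm(G[1]-G[0]),np.linalg.norm(G[2]-G[1]))
C=np.array([atz(c,f(*p),.076) for p in[(251,285),(338,285),(338,353)]]);print(C,np.linalg.norm(C[1]-C[0]))
print(atz(c,(321.2,170.9),.099))
s=telemetry.sense();y=quat(s['tool_rot']).as_matrix();print(y,s['joint_pos'])
```

```text
[[ 0.5428 -0.3528  0.072 ]
 [ 0.5979 -0.3693  0.072 ]
 [ 0.582  -0.4252  0.072 ]
 [ 0.5261 -0.4085  0.072 ]] [ 0.5622 -0.3889  0.072 ]
0.05758721254558163 -16.653010303181407
0.05837352567233629 -16.618113361072282
0.05816893950044026 -16.648681185809707
0.058138763035726446 -15.873753612813914
[[ 0.5547 -0.3775  0.118 ]
 [ 0.5731 -0.3831  0.118 ]
 [ 0.5679 -0.4002  0.118 ]
 [ 0.5496 -0.3947  0.118 ]] [ 0.5613 -0.3889  0.118 ] 0.019233268324002555 0.017911024027756742
[[ 0.5531 -0.3754  0.076 ]
 [ 0.5766 -0.3825  0.076 ]
 [ 0.5713 -0.4012  0.076 ]] 0.02459096804723144
[ 0.5645 -0.3896  0.099 ]
[[-0.0025  0.9582 -0.2862]
 [ 0.0038 -0.2862 -0.9582]
 [-1.     -0.0035 -0.003 ]] [-0.7495  0.5281  1.3227  0.0012  1.2951 -0.4595]
```

Run:
```python
from h import *
np.set_printoptions(precision=4,suppress=True)
c=vision.calibration('wrist');w=dict(c)
w['eye']=np.array([.5583,-.3716,.4565]);w['orientation']=np.array([0.9811,-0.1293,0.019,-0.143])
cs=vision.calibration('side');ct=vision.calibration('top')
rg=[ray(c,(321.2,170.9)),ray(w,(320.6,127.3)),ray(cs,(378.8,282.8)),ray(ct,(439.6,184.2))]
print([e+d*(.099-e[2])/d[2] for e,d in rg]);print(tri(rg),tri(rg[:2]),tri(rg[:3]))
# hover seg of stand in side image: top face corners
a=cv2.imread('pics/side0.png')[255:345,350:410];cv2.imwrite('pics/s6.png',cv2.resize(a,None,fx=6,fy=6,interpolation=2))
# project candidates
for p in([.5622,-.3889],[.558,-.3817],[.561,-.3855]):
  q=[[p[0],p[1],0],[p[0],p[1],.118]];print(p,proj(cs,q),proj(ct,q),proj(c,q))
```

```text
[array([ 0.5645, -0.3896,  0.099 ]), array([ 0.5595, -0.3803,  0.099 ]), array([ 0.5536, -0.3861,  0.099 ]), array([ 0.5614, -0.3751,  0.099 ])]
(array([ 0.5608, -0.3819,  0.093 ]), [np.float64(9.185477923229637), np.float64(1.9016810404112805), np.float64(4.296372847806451), np.float64(5.277860278729038)]) (array([ 0.5629, -0.38  ,  0.1544]), [np.float64(3.7220103481113034), np.float64(3.7220103481112354)]) (array([ 0.5598, -0.3843,  0.0961]), [np.float64(7.280941842922377), np.float64(3.901246276022904), np.float64(4.652774242902684)])
[0.5622, -0.3889] [[380.2046 325.2996]
 [385.0881 273.8331]] [[435.1793 188.7227]
 [447.9063 182.6528]] [[318.1998 156.841 ]
 [318.1892 174.9594]]
[0.558, -0.3817] [[376.3564 322.9559]
 [380.8361 271.6686]] [[432.3481 190.5   ]
 [444.7629 184.6316]] [[312.5814 151.5709]
 [309.7808 167.1725]]
[0.561, -0.3855] [[378.7786 324.0852]
 [383.5059 272.7099]] [[433.8283 189.2428]
 [446.4051 183.2312]] [[316.2435 154.1493]
 [315.2644 170.9864]]
```

View pics/s6.png

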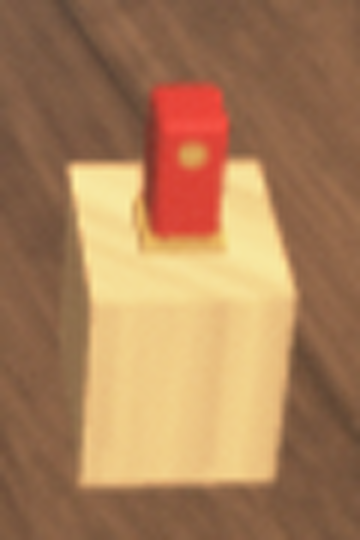

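Run:
```python
from h import *
np.set_printoptions(precision=4,suppress=True)
s=telemetry.sense();c=vision.calibration('wrist');im=vision.camera('wrist');np.save('w6.npy',im)
print(s['t'],s['ee_pos'],s['qvel'])
for n in('feeler_grip','feeler_stand'):print(n,[(x['point'],x['confidence']) for x in vision.spot_point('wrist',n)])
hsv=cv2.cvtColor(im,cv2.COLOR_RGB2HSV)
m=cv2.inRange(hsv,(8,20,190),(40,140,255))|cv2.inRange(hsv,(0,150,120),(10,255,255))
m[:100]=0;m[220:]=0;m[:,:260]=0;m[:,380:]=0
m=cv2.morphologyEx(m,cv2.MORPH_OPEN,np.ones((3,3)))
k=max(cv2.findContours(m,0,2)[0],key=cv2.contourArea)[:,0,:].astype(float)
print(k.min(0),k.max(0))
P=np.array([atz(c,p,.072)[:2] for p in k])*1e3;print(cv2.minAreaRect(P.astype(np.float32)))
v=hsv[:,:,2].astype(int)
r=cv2.inRange(hsv,(0,150,235),(8,255,255))|cv2.inRange(hsv,(174,150,235),(180,255,255));r[:100]=0;r[220:]=0;r[:,:260]=0;r[:,380:]=0
k=max(cv2.findContours(r,0,2)[0],key=cv2.contourArea)[:,0,:].astype(float);print(k.min(0),k.max(0))
P=np.array([atz(c,p,.118)[:2] for p in k])*1e3;print(cv2.minAreaRect(P.astype(np.float32)))
```

```text
6.65 [ 0.5537 -0.4207  0.1853] [-0.0073 -0.0114 -0.0188  0.0004 -0.0051  0.0002]
feeler_grip [([309.5, 164.5], 0.69)]
feeler_stand [([311.4, 154.5], 0.67)]
[277. 126.] [343. 191.]
((557.2694702148438, -381.2210388183594), (56.16303253173828, 56.66993713378906), 73.30291748046875)
[298. 156.] [321. 178.]
((557.7828369140625, -381.57171630859375), (15.995369911193848, 16.761981964111328), 73.35443115234375)
```

move_arm --slide '[[4,39.5,0],[4,39.5,-10],[4,39.5,-30],[4,39.5,-60],[4,39.5,-60],[4,39.5,-60]]' --twist '[[0,0,0],[0,0,0],[0,0,0],[0,0,0],[0,0,0],[0,0,0]]' --claw '[60,60,60,60,60,60]'

```text
t: 7.55
ee_pos: [0.5582, -0.3828, 0.1265]
tool_rot: [0.421, 0.568, 0.423, -0.567]
wrist_force: [0.5, 0.6, -0.1]
width: 0.06
```

Run:
```python
from h import *
np.set_printoptions(precision=4,suppress=True)
s=telemetry.sense();print(s['t'],s['ee_pos'],quat(s['tool_rot']).as_matrix(),s['wrist_force'])
save('w7.png',vision.camera('wrist'))
```

```text
7.55 [ 0.5582 -0.3828  0.1265] [[-0.0007  0.9579 -0.2872]
 [ 0.0021 -0.2872 -0.9579]
 [-1.     -0.0013 -0.0018]] [ 0.4677  0.5973 -0.1054]
```

View pics/w7.png

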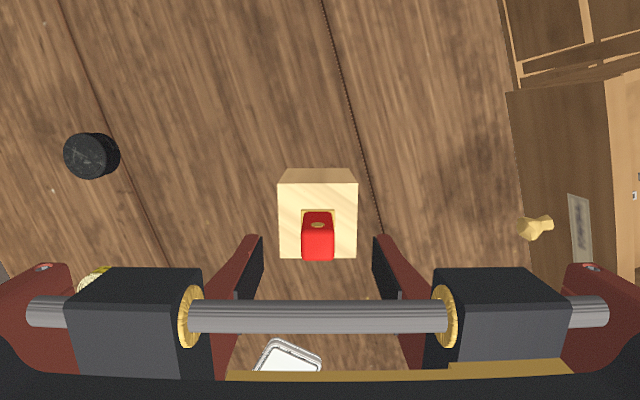

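move_arm --slide '[[-0.6,1.3,-20],[-0.6,1.3,-40],[-0.6,1.3,-44],[-0.6,1.3,-44],[-0.6,1.3,-44],[-0.6,1.3,-44],[-0.6,1.3,-44],[-0.6,1.3,-44],[-0.6,1.3,-44],[-0.6,1.3,-44]]' --twist '[[0,0,0],[0,0,0],[0,0,0],[0,0,0],[0,0,0],[0,0,0],[0,0,0],[0,0,0],[0,0,0],[0,0,0]]' --claw '[60,60,60,60,50,40,32,26,18,10]' --squeeze 35

```text
t: 8.85
ee_pos: [0.5579, -0.3816, 0.0829]
tool_rot: [0.422, 0.568, 0.423, -0.567]
wrist_force: [0.4, -0.2, 0.8]
width: 0.02
```

move_arm --slide '[[0,0,0],[0,0,0],[0,0,0]]' --twist '[[0,0,0],[0,0,0],[0,0,0]]' --claw '[10,10,10]'

```text
t: 9.22
ee_pos: [0.5579, -0.3816, 0.0829]
tool_rot: [0.422, 0.568, 0.423, -0.567]
wrist_force: [0.5, 0.7, -0.1]
width: 0.0198
```

move_arm --slide '[[0,0,15],[0,0,40],[0,0,70],[0,0,105],[0,0,140],[0,0,170],[0,0,170]]' --twist '[[0,0,0],[0,0,0],[0,0,0],[0,0,0],[0,0,0],[0,0,0],[0,0,0]]' --claw '[10,10,10,10,10,10,10]'

```text
t: 10.1
ee_pos: [0.5591, -0.3826, 0.2566]
tool_rot: [0.424, 0.568, 0.421, -0.567]
wrist_force: [-0.6, 0.3, -0.3]
width: 0.02
```

Run:
```python
from h import *
np.set_printoptions(precision=4,suppress=True)
s=telemetry.sense();print(s['t'],s['ee_pos'],s['wrist_force'],s['width'],s['joint_pos'])
save('s8.png',vision.camera('side'));
```

```text
10.1 [ 0.5591 -0.3826  0.2566] [-0.6321  0.3454 -0.299 ] 0.02003549636426729 [-0.7027  0.4434  1.2892  0.0011  1.404  -0.4116]
```

View pics/s8.png

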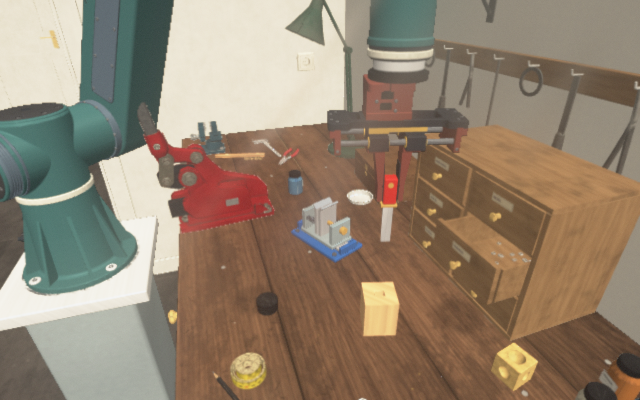

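move_arm --slide '[[5,40,0],[11,80,0],[17,120,0],[23,160,0],[28,200,0],[28,200,0],[28,200,0]]' --twist '[[0,0,8],[0,0,16],[0,0,24],[0,0,32],[0,0,40.8],[0,0,40.8],[0,0,40.8]]' --claw '[10,10,10,10,10,10,10]'

```text
t: 11.02
ee_pos: [0.5854, -0.182, 0.253]
tool_rot: [0.593, 0.385, 0.594, -0.385]
wrist_force: [-0.4, -0.2, -0.7]
width: 0.0202
```

Run:
```python
from h import *
np.set_printoptions(precision=4,suppress=True)
vision.camera('top')
s=telemetry.sense();c=vision.calibration('wrist');im=vision.camera('wrist');save('w9.png',im)
y=quat(s['tool_rot']).as_matrix();print(s['t'],s['ee_pos'],s['qvel'],y,np.degrees(np.arctan2(y[1,1],y[0,1])))
for n,z in(('gap_mouth',.095),('gap_fixture',0),('set_plate',0),('sprung_plate',0)):print(n,[(x['point'],x['confidence'],atz(c,x['point'],z)) for x in vision.spot_point('wrist',n)])
hsv=cv2.cvtColor(im,cv2.COLOR_RGB2HSV)
m=cv2.inRange(hsv,(100,120,80),(125,255,255));m[270:]=0
k=max(cv2.findContours(m,0,2)[0],key=cv2.contourArea)[:,0,:].astype(float);print(k.min(0),k.max(0))
for z in(0,.006,.012):
  P=np.array([atz(c,p,z)[:2] for p in k])*1e3;print(z,cv2.minAreaRect(P.astype(np.float32)))
print(proj(c,[.552,-.103,.095]))
```

```text
11.075 [ 0.5856 -0.1826  0.2533] [-0.0115 -0.002  -0.0095  0.0014  0.0046 -0.0053] [[-0.0003  0.9134  0.407 ]
 [ 0.0011  0.407  -0.9134]
 [-1.      0.0002 -0.0011]] 24.017674731797726
gap_mouth [([320.9, 107.0], 0.77, array([ 0.5541, -0.1041,  0.095 ]))]
gap_fixture [([315.9, 103.8], 0.68, array([ 0.5464, -0.0994,  0.    ]))]
set_plate [([318.2, 106.9], 0.57, array([ 0.5506, -0.1017,  0.    ]))]
sprung_plate [([318.8, 105.5], 0.64, array([ 0.5506, -0.0998,  0.    ]))]
[282.  35.] [356. 173.]
0 ((551.2117309570312, -101.34564971923828), (90.97021484375, 167.7605438232422), 23.98200798034668)
0.006 ((551.27001953125, -101.5640640258789), (89.6556167602539, 165.3363494873047), 23.98199462890625)
0.012 ((551.3282470703125, -101.78240203857422), (88.34111022949219, 162.91217041015625), 23.981983184814453)
[[319.4042 105.0183]]
```

View pics/w9.png

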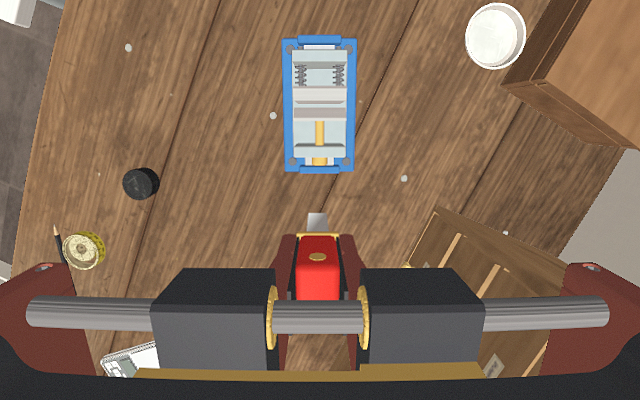

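Run:
```python
from h import *
np.set_printoptions(precision=4,suppress=True)
im=cv2.imread('pics/w9.png')
cv2.imwrite('pics/w9c.png',cv2.resize(im[75:145,280:360],None,fx=8,fy=8,interpolation=cv2.INTER_CUBIC))
c=vision.calibration('wrist')
# predicted lip rows at fixture center
ex=np.array([.9137,.4064,0]);ey=np.array([-.4064,.9137,0]);o=np.array([.5515,-.1025,0])
for d in(-13,-3,0,3,13): print(d,proj(c,[o+ey*d/1e3+[0,0,.105 if abs(d)>5 else .095]]))
```

```text
-13 [[318.6963 117.6381]]
-3 [[318.6369 107.099 ]]
0 [[318.6405 103.8948]]
3 [[318.6441 100.6782]]
13 [[318.7298  88.9046]]
```

View pics/w9c.png

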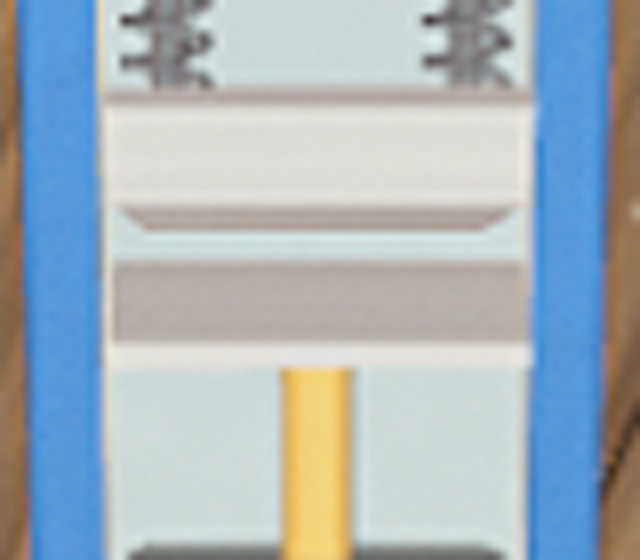

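Run:
```python
from h import *
np.set_printoptions(precision=4,suppress=True)
im=cv2.imread('pics/w9.png')
cv2.imwrite('pics/w9d.png',cv2.resize(im[195:305,270:370],None,fx=6,fy=5.4,interpolation=cv2.INTER_CUBIC))
c=vision.calibration('wrist');s=telemetry.sense();M=quat(s['tool_rot']).as_matrix();t=s['ee_pos']
F=lambda x,y,z: t+M[:,0]*(.0759-z)+M[:,1]*x+M[:,2]*y
for n,p in dict(tipL=F(-.007,-.0015,0),tipR=F(.007,-.0015,0),tipLf=F(-.007,.0015,0),gTL=F(-.01,-.01,.111),gTR=F(.01,-.01,.111),gBL=F(-.01,.01,.111),colL=F(-.012,-.01,.067),colR=F(.012,-.01,.067)).items():
  q=proj(c,[p])[0];print(n,q,'crop',(q-[270,195])*[6,5.4])
```

```text
tipL [308.9565 213.6171] crop [233.7388 100.5325]
tipR [326.9163 213.603 ] crop [341.4976 100.4561]
tipLf [308.9848 217.2923] crop [233.9089 120.3786]
gTL [295.8677 268.0398] crop [155.2062 394.4148]
gTR [341.6182 267.9932] crop [429.7093 394.1635]
gBL [296.749  307.8882] crop [160.4938 609.5961]
colL [297.2494 233.1634] crop [163.4962 206.0826]
colR [339.3713 233.1272] crop [416.2277 205.8868]
```

View pics/w9d.png

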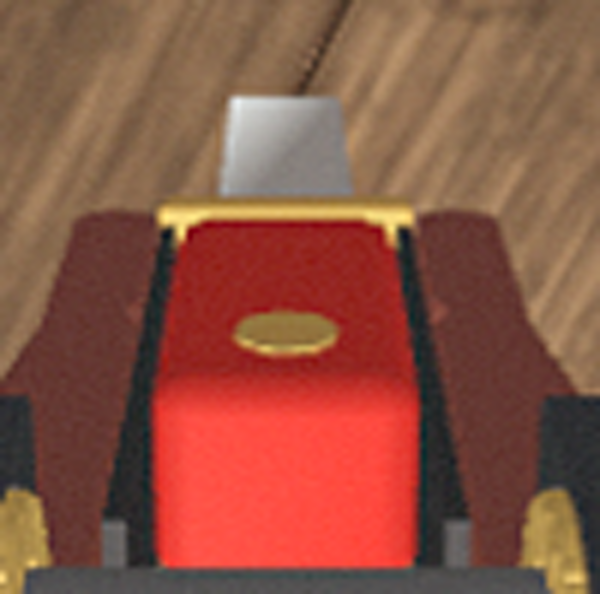

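move_arm --slide '[[-16,40,0],[-33,80,0],[-33,80,-20],[-33,80,-50],[-33,80,-50],[-33,80,-50]]' --twist '[[0,0,0],[0,0,0],[0,0,0],[0,0,0],[0,0,0],[0,0,0]]' --claw '[10,10,10,10,10,10]'

```text
t: 12.08
ee_pos: [0.5535, -0.1032, 0.2049]
tool_rot: [0.593, 0.386, 0.593, -0.385]
wrist_force: [0.3, -0.4, -1.3]
width: 0.0199
```

Run:
```python
from h import *
np.set_printoptions(precision=4,suppress=True)
a=vision.camera('side');b=vision.camera('top');w=vision.camera('wrist')
F=[]
s=telemetry.sense();print(s['t'],s['ee_pos'],s['wrist_force'],quat(s['tool_rot']).as_matrix()[:,:2].T,s['width'])
cv2.imwrite('pics/s10.png',np.hstack([cv2.resize(a[110:270,280:400],None,fx=3.3,fy=3.3,interpolation=2),cv2.resize(w[140:300,260:380],None,fx=3.3,fy=3.3,interpolation=2)])[:,:,::-1])
```

```text
12.225 [ 0.5539 -0.1032  0.2053] [ 0.4607  0.1571 -0.9836] [[ 0.0032  0.0004 -1.    ]
 [ 0.9135  0.4068  0.0031]] 0.019438042707458605
```

View pics/s10.png

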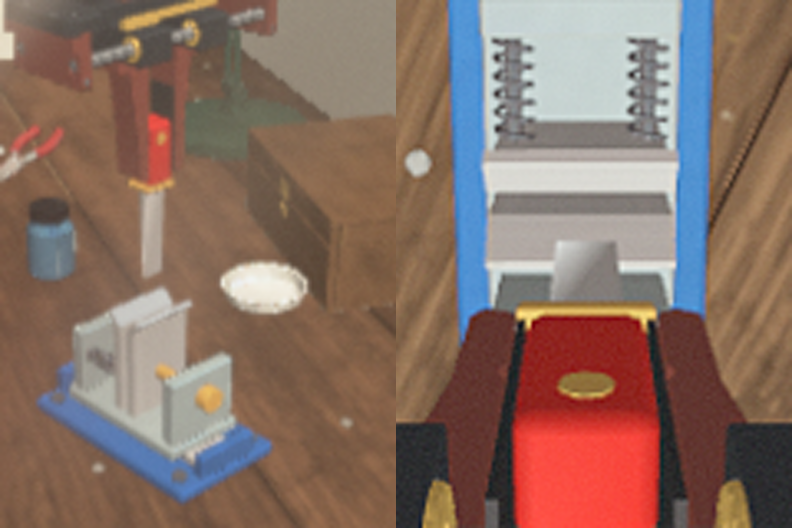

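Run:
```python
from h import *
np.set_printoptions(precision=4,suppress=True)
c=vision.calibration('wrist');s=telemetry.sense();M=quat(s['tool_rot']).as_matrix();t=s['ee_pos'];print(t)
ex=np.array([.9135,.407,0]);ey=np.array([-.407,.9135,0]);tip=t+M[:,0]*.0759
g=lambda x,y:(260+(x-396)/3.3,140+y/3.3)
for n,p,z in(('set edge',g(580,212),.095),('setlip top',g(580,262),.105),('sprlip top inner',g(580,160),.105),('spr edge',g(580,193),.095),('L',g(488,212),.095),('R',g(676,212),.095),('tip',g(585,241),tip[2]),('tipL',g(556,241),tip[2]),('tipR',g(614,241),tip[2])):
  d=atz(c,p,z)-tip; print(n,atz(c,p,z),1e3*d@ex,1e3*d@ey)
```

```text
[ 0.5539 -0.1032  0.2053]
set edge [ 0.5526 -0.1041  0.095 ] -1.7192913022495715 -0.22041586393527976
setlip top [ 0.557 -0.114  0.105] -1.7385387257469416 -11.080540106873906
sprlip top inner [ 0.546  -0.0891  0.105 ] -1.6827791851005738 16.20643387405475
spr edge [ 0.5505 -0.0993  0.095 ] -1.7085821664656937 5.031796155490138
L [ 0.5301 -0.1141  0.095 ] -26.39920942332545 -0.1719513286934613
R [ 0.5762 -0.0937  0.095 ] 24.049966960799882 -0.27046710357328285
tip [ 0.5528 -0.1016  0.1294] -0.523666722497284 1.9524026844607278
tipL [ 0.5466 -0.1044  0.1294] -7.370247361918362 1.9662747735155088
tipR [ 0.5591 -0.0988  0.1294] 6.324506514325041 1.9378989058639053
```

move_arm --slide '[[-1.7,1.4,-8],[-1.7,1.4,-16],[-1.7,1.4,-22],[-1.7,1.4,-28],[-1.7,1.4,-34],[-1.7,1.4,-38],[-1.7,1.4,-42],[-1.7,1.4,-42]]' --twist '[[0,0,0],[0,0,0],[0,0,0],[0,0,0],[0,0,0],[0,0,0],[0,0,0],[0,0,0]]' --claw '[10,10,10,10,10,10,10,10]'

```text
t: 13.22
ee_pos: [0.552, -0.1018, 0.163]
tool_rot: [0.594, 0.386, 0.592, -0.384]
wrist_force: [0.6, -0.2, -0.5]
width: 0.0198
```

Run:
```python
from h import *
np.set_printoptions(precision=4,suppress=True)
a=vision.camera('side');w=vision.camera('wrist')
s=telemetry.sense();print(s['t'],s['ee_pos'],s['wrist_force'],s['ft_torque'],quat(s['tool_rot']).as_matrix()[:,:2].T,s['width'])
cv2.imwrite('pics/s11.png',np.hstack([cv2.resize(a[110:270,280:400],None,fx=3.3,fy=3.3,interpolation=2),cv2.resize(w[140:300,260:380],None,fx=3.3,fy=3.3,interpolation=2)])[:,:,::-1])
```

```text
13.325 [ 0.5523 -0.1019  0.1634] [-0.4086 -0.4354 -1.7056] [-0.0592 -0.0258 -0.0541] [[ 0.0033  0.0003 -1.    ]
 [ 0.9135  0.4068  0.0032]] 0.019742415319866584
```

View pics/s11.png

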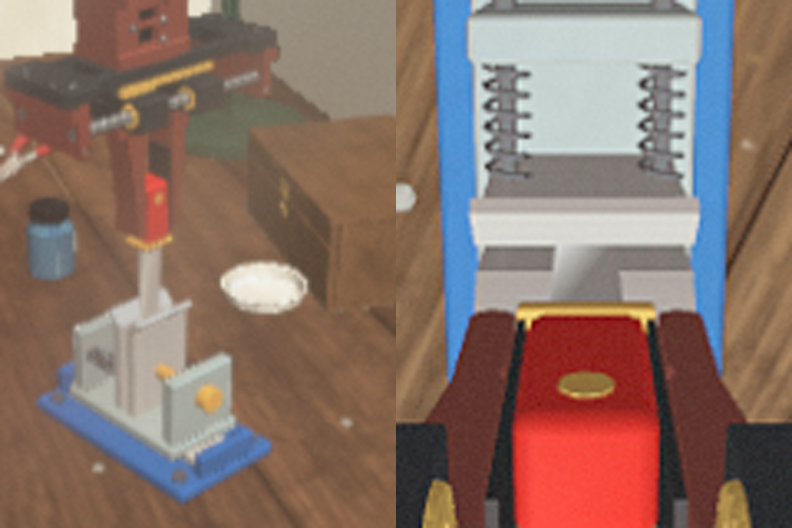

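move_arm --slide '[[0,0,-3],[0,0,-6],[0,0,-9],[0,0,-12],[0,0,-12]]' --twist '[[0,0,0],[0,0,0],[0,0,0],[0,0,0],[0,0,0]]' --claw '[10,10,10,10,10]'

```text
t: 13.95
ee_pos: [0.552, -0.1018, 0.151]
tool_rot: [0.594, 0.386, 0.592, -0.384]
wrist_force: [0.4, -1.1, -1.5]
width: 0.02
```

move_arm --slide '[[0,0,-1],[0,0,-2],[0,0,-3],[0,0,-4]]' --twist '[[0,0,0],[0,0,0],[0,0,0],[0,0,0]]' --claw '[10,10,10,10]'

```text
t: 14.45
ee_pos: [0.5521, -0.1018, 0.147]
tool_rot: [0.594, 0.386, 0.592, -0.384]
wrist_force: [0.3, -0.0, -0.3]
width: 0.0199
```

move_arm --slide '[[0,0,-1],[0,0,-2],[0,0,-3],[0,0,-4]]' --twist '[[0,0,0],[0,0,0],[0,0,0],[0,0,0]]' --claw '[10,10,10,10]'

```text
t: 14.95
ee_pos: [0.5521, -0.1018, 0.143]
tool_rot: [0.594, 0.386, 0.592, -0.384]
wrist_force: [0.4, 0.2, 0.8]
width: 0.0198
```

move_arm --slide '[[0,0,-1],[0,0,-2]]' --twist '[[0,0,0],[0,0,0]]' --claw '[10,10]'

```text
t: 15.2
ee_pos: [0.5522, -0.1019, 0.1409]
tool_rot: [0.594, 0.386, 0.592, -0.384]
wrist_force: [-0.1, 0.0, -0.2]
width: 0.0198
```

move_arm --slide '[[0,0,-1],[0,0,-2]]' --twist '[[0,0,0],[0,0,0]]' --claw '[10,10]'

```text
t: 15.45
ee_pos: [0.5522, -0.1019, 0.1389]
tool_rot: [0.594, 0.386, 0.592, -0.384]
wrist_force: [0.5, -0.0, -1.1]
width: 0.0201
```

move_arm --slide '[[0,0,-1],[0,0,-2]]' --twist '[[0,0,0],[0,0,0]]' --claw '[10,10]'

```text
t: 15.7
ee_pos: [0.5521, -0.1019, 0.1368]
tool_rot: [0.594, 0.386, 0.592, -0.384]
wrist_force: [1.5, -0.4, 0.8]
width: 0.0199
```

Depth is about 34 mm and there is still no clear contact; a wide gap is expected (about 6.6 mm, so contact near 36 mm).

move_arm --slide '[[0,0,-1],[0,0,-2]]' --twist '[[0,0,0],[0,0,0]]' --claw '[10,10]'

```text
t: 15.95
ee_pos: [0.5521, -0.1019, 0.1347]
tool_rot: [0.594, 0.386, 0.592, -0.384]
wrist_force: [0.6, 0.7, -0.5]
width: 0.0199
```

move_arm --slide '[[0,0,-1],[0,0,-2]]' --twist '[[0,0,0],[0,0,0]]' --claw '[10,10]'

```text
t: 16.2
ee_pos: [0.5522, -0.1018, 0.1328]
tool_rot: [0.594, 0.386, 0.592, -0.384]
wrist_force: [-0.7, 0.1, 1.5]
width: 0.0199
```

move_arm --slide '[[0,0,-1],[0,0,-2]]' --twist '[[0,0,0],[0,0,0]]' --claw '[10,10]'

```text
t: 16.45
ee_pos: [0.5524, -0.1019, 0.1309]
tool_rot: [0.594, 0.386, 0.592, -0.384]
wrist_force: [-0.5, -0.3, 2.0]
width: 0.02
```

move_arm --slide '[[0,0,-1],[0,0,-2]]' --twist '[[0,0,0],[0,0,0]]' --claw '[10,10]'

```text
t: 16.7
ee_pos: [0.5526, -0.1019, 0.129]
tool_rot: [0.594, 0.386, 0.592, -0.384]
wrist_force: [0.1, -0.3, 3.9]
width: 0.02
```

move_arm --slide '[[0,0,-1],[0,0,-2]]' --twist '[[0,0,0],[0,0,0]]' --claw '[10,10]'

```text
t: 16.95
ee_pos: [0.5528, -0.102, 0.1272]
tool_rot: [0.594, 0.386, 0.592, -0.384]
wrist_force: [-0.1, 0.2, 5.2]
width: 0.0198
```

Run:
```python
from h import *
np.set_printoptions(precision=4,suppress=True)
F=[]
for i in range(6):
    w=vision.camera('wrist');s=telemetry.sense();F.append(s['wrist_force'])
print(s['t'],s['ee_pos'],np.mean(F,0),np.std(F,0),s['ft_torque'],quat(s['tool_rot']).as_matrix()[:,0])
cv2.imwrite('pics/w12.png',cv2.resize(w[140:300,230:410],None,fx=4,fy=3.6,interpolation=2)[:,:,::-1])
```

```text
17.25 [ 0.5527 -0.102   0.127 ] [ 0.2286 -0.3698  3.1162] [0.4635 0.4148 0.622 ] [-0.0198 -0.0979  0.0124] [ 0.0043  0.0001 -1.    ]
```

View pics/w12.png

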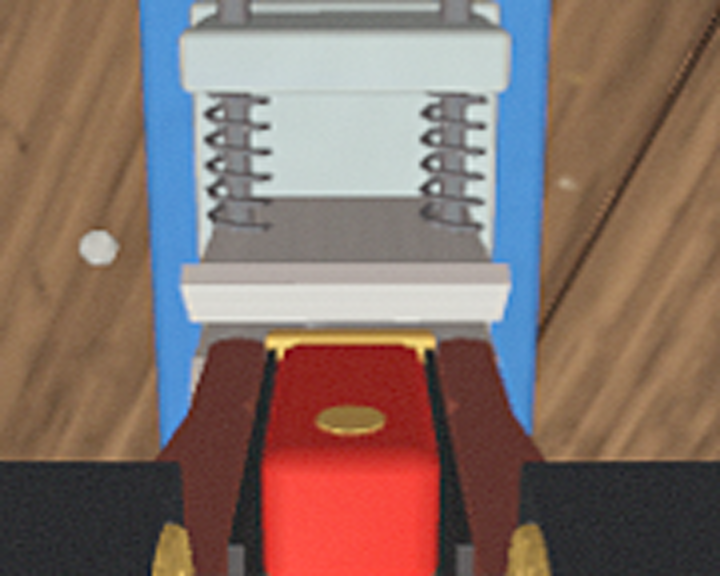

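move_arm --slide '[[0,0,-0.7],[0,0,-1.4]]' --twist '[[0,0,0],[0,0,0]]' --claw '[10,10]'

```text
t: 17.5
ee_pos: [0.5529, -0.102, 0.1258]
tool_rot: [0.594, 0.386, 0.592, -0.384]
wrist_force: [0.7, 0.6, 5.2]
width: 0.0198
```

move_arm --slide '[[0,0,-0.7],[0,0,-1.4]]' --twist '[[0,0,0],[0,0,0]]' --claw '[10,10]'

```text
t: 17.75
ee_pos: [0.553, -0.102, 0.1245]
tool_rot: [0.594, 0.386, 0.592, -0.384]
wrist_force: [-0.7, 0.4, 6.3]
width: 0.0199
```

move_arm --slide '[[0,0,-0.4],[0,0,-0.8]]' --twist '[[0,0,0],[0,0,0]]' --claw '[10,10]'

```text
t: 18.0
ee_pos: [0.5531, -0.1022, 0.124]
tool_rot: [0.595, 0.386, 0.591, -0.384]
wrist_force: [-0.7, -0.1, 5.7]
width: 0.0198
```

Run:
```python
from h import *
np.set_printoptions(precision=4,suppress=True)
F=[]
for i in range(6):
    a=vision.camera('side');s=telemetry.sense();F.append(s['wrist_force']);print(s['ee_pos'][2],s['wrist_force'])
w=vision.camera('wrist')
print(s['t'],np.mean(F,0),quat(s['tool_rot']).as_matrix()[:,:2].T,s['width'])
cv2.imwrite('pics/s13.png',np.hstack([cv2.resize(a[110:270,280:400],None,fx=3.3,fy=3.3,interpolation=2),cv2.resize(w[140:300,260:380],None,fx=3.3,fy=3.3,interpolation=2)])[:,:,::-1])
```

```text
0.12394537188401691 [-0.614  -0.2803  6.0644]
0.12393598165476848 [-0.2063  0.0824  5.7523]
0.12393667146431801 [-0.3401  0.5569  5.4369]
0.12393155069479211 [-0.7512  0.1001  5.7101]
0.12393751331414767 [-0.0463  0.4489  5.694 ]
0.12394623388207046 [-0.276  -0.1865  6.3651]
18.3 [-0.3723  0.1202  5.8371] [[ 0.0051 -0.0002 -1.    ]
 [ 0.9135  0.4068  0.0046]] 0.01970055647067038
```

View pics/s13.png

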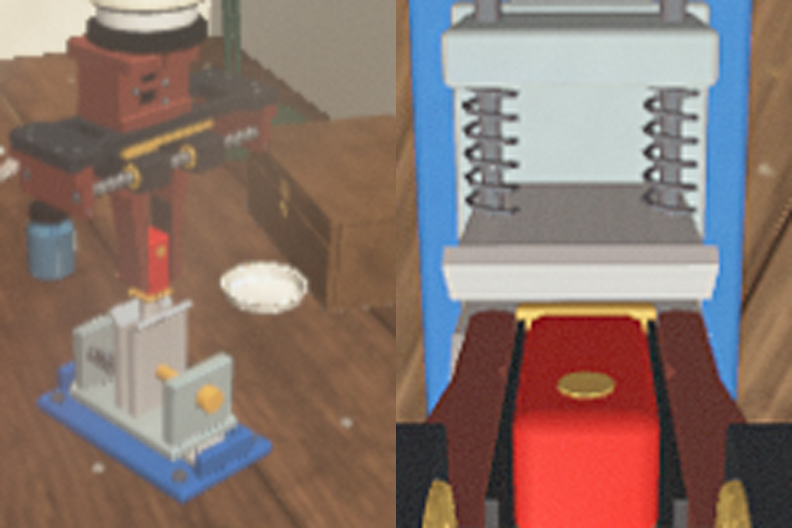

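move_arm --slide '[[0,0,-0.4],[0,0,-0.8],[0,0,-1.0]]' --twist '[[0,0,0],[0,0,0],[0,0,0]]' --claw '[10,10,10]'

```text
t: 18.73
ee_pos: [0.5532, -0.1023, 0.1232]
tool_rot: [0.595, 0.386, 0.591, -0.384]
wrist_force: [-0.8, 0.1, 6.1]
width: 0.0198
```

Run:
```python
from h import *
F=[]
for i in range(6):
    vision.camera('side');s=telemetry.sense();F.append(s['wrist_force']);print(s['t'],s['ee_pos'].round(4),s['wrist_force'].round(2))
print(np.mean(F,0),s['width'])
```

```text
18.775 [ 0.5532 -0.1022  0.1232] [-0.61 -1.05  6.33]
18.825 [ 0.5532 -0.1022  0.1233] [-1.43  0.64  5.98]
18.875 [ 0.5533 -0.1022  0.1232] [-1.07  0.23  6.2 ]
18.925 [ 0.5532 -0.1022  0.1232] [-1.08  0.12  5.71]
18.975 [ 0.5532 -0.1022  0.1232] [-0.69 -0.28  7.14]
19.025 [ 0.5532 -0.1023  0.1232] [-0.71  0.06  6.68]
[-0.93082456 -0.04907095  6.34204445] 0.019813215492572568
```

move_arm --slide '[[0,0,-0.3],[0,0,-0.5],[0,0,-0.5]]' --twist '[[0,0,0],[0,0,0],[0,0,0]]' --claw '[10,10,10]'

```text
t: 19.4
ee_pos: [0.5533, -0.1023, 0.1231]
tool_rot: [0.595, 0.386, 0.591, -0.384]
wrist_force: [-0.7, -0.6, 7.0]
width: 0.0197
```

Run:
```python
from h import *
F=[]
for i in range(6):
    im=vision.camera('top');s=telemetry.sense();F.append(s['wrist_force'])
print(s['t'],s['ee_pos'].round(4),np.mean(F,0),s['width'])
save('t14.png',im)
```

```text
19.7 [ 0.5533 -0.1024  0.1231] [-1.12108274  0.12851789  6.6349613 ] 0.019717984264313523
```

View pics/t14.png

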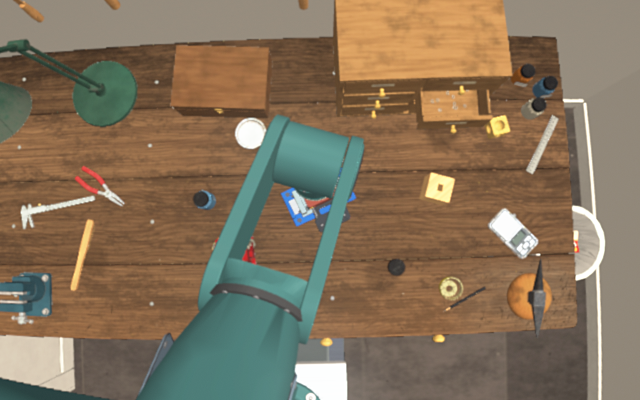

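```bash
python3 -c "
from h import *
print(bot.job_done());s=telemetry.sense();print(s['t'],s['ee_pos'],s['wrist_force'],s['width'])"
```

```text
the job is handed in; nothing more can be done
None
the job is handed in; nothing more can be done
```

I took the feeler out of the stand, turned it about 41° to line up with the gap, and lowered the blade upright between the plates. It is still held there with a 35 N grip, and the job was handed in at 19.7 s of the 45 s allowed.

- **Depth:** the blade tip is about 48 mm below the mouth. Contact with both plates began at roughly 37–38 mm, so the gap is about 6.7–6.8 mm wide. The collar is about 7 mm clear of the lips, so it has not bottomed out.
- **Push:** the last wrist readings averaged 6.6 N upward, or about 7.2 N on the blade once its own weight is added. While the blade was moving, the force climbed steadily, by roughly 0.65 N per mm. Single readings scatter by about 0.6 N, so the 7 N figure is good to about that.
- **Hold:** the finger opening is steady at 19.7–19.8 mm. The feeler did not visibly slip in the fingers, and the tool was within about 0.3° of vertical at the last orientation check.
- **Bystanders:** the tin, dish and jar were where they started in the final top view.

Three things did not quite agree:
- **Sideways load:** the tool drifted about 1 mm sideways during the push, leaving a side force of about 1 N.
- **Last step:** I asked for 0.5 mm more at the end and got only about 0.1 mm. The blade was sticking by then, so the last readings are resting forces, not sliding ones.
- **Earlier rest:** the force had relaxed to 3.1 N at an earlier pause, at 44 mm depth, but it held at later pauses.

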